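# Stamp the form in its printed frame

## Robot

A 7-joint arm with a two-finger parallel gripper is mounted at the origin on the work surface. World frame = base frame: x ahead of the robot, y to its left, z up, the work surface at z = 0. Lengths are in m, angles in rad, forces in N, time in s.
With the tool pointing down it reaches from about 0.4 to 0.9 m from the base axis. Payload 5.5 kg.
Tool frame: the origin (TCP) lies midway between the tips of the shut fingers; the grasp point (between the pads) lies 19 mm behind it; z points along the fingers, y is the line along which they close (so a half turn about z gives the same grasp; the last joint's range is limited). The gripper opens to 92 mm and grips with 3 to 60 N. Pads are 19 mm wide; open, the fingers measure 130 mm over their backs; the gripper's body (75 mm by 190 mm) begins 47 mm behind the grasp point.
Start: joints at [1.511, 0.501, -0.427, 1.55, 0.221, 1.138, -0.21], TCP at [0.206, -0.616, 0.227] pointing down, gripper open.
Joint ranges: [-2.88, 2.88], [-0.31, 2.03], [-1.54, 1.56], [0.2, 2.42], [-1.41, 4.55], [0.19, 2.02], [-2.57, 2.57]. Speed limits (rad/s): [2.57, 2.57, 3.14, 3.14, 3.14, 3.14, 3.14].

## Interface

Orientations are given as a unit quaternion [w, x, y, z].
In Python, from bench import * gives the robot as it stands. The module is installed in compiled form; this text tells all that it offers.
- The arm moves only by the tool jog_arm, never from a script. Its argument "deltas" is a list of rows, each an object of numbers: "tx", "ty", "tz": the shift along the tool's x, y, z in mm; "rx", "ry", "rz": the turn, a rotation vector about the tool's x, y, z in degrees; "claw": the finger opening in mm, from 0 to 91.8. In form: [{"tx": .., "ty": .., "tz": .., "rx": .., "ry": .., "rz": .., "claw": ..}, ...]. A call has 1 to 8 rows; each row is the pose to reach, as a shift and turn from the pose commanded when the call began, along the tool's axes at that moment; what a row does not reach only later rows make up. A row lasts 1/8 s, in which the tool goes at most 62.5 mm and 10.7 degrees, less where a joint would pass 70% of its speed; a pose out of reach is approached as far as the arm can. A call with a gripper value outside its range is refused whole. The fingers move at their own pace and stop on an object; "newtons" is the grip in N (left out, the last holds). Time passes only in rows, so rows that repeat a pose let the fingers close. It gives the time, the measured TCP pose, the force, the opening and the grip force at its end, in the units of the state.
- observe(): the state, without advancing time (a new reading comes with each control period).
- capture(name): name is "scene" or "top" or "wrist"; returns a dict with "image" (384x512x3 uint8, red, green, blue), "z_map" (384x512 float32, m along the optical axis (not along the pixel's ray), 0 where there is no reading), "K" (3x3 intrinsics, pixels), "world_from_camera" (4x4, takes a point from camera to world coordinates); the wrist camera has in their place "tool_from_camera" (4x4, takes a point from camera to tool coordinates, whose origin is the TCP and whose axes are the flange's). Camera axes: x right, y up, looking along -z (the intrinsics and any distortion apply to the point x, -y, -z); pixel columns grow to the right and rows downward; lengths in m; the calibration is good to about 2 mm. A picture is of the moment at which its call begins: read the wrist's pose just before it.
- job_done(): hands the job in; it is judged then, once.
Trained networks look in a picture, given as the dict that the camera call returned (one of the last four; its "shot" number tells which), for a name from the list of things; names that differ only in an ending like _2 or _b are one class to them, and where a whole thing is asked for, a point or a joint stands for the part that bears it (a point fixed in the world has none). Each returns a list of dicts, best first, with "conf" (0 to 1); they miss things now and then, are a little off and sometimes report something else, mostly with a low value. They report only what shows in the picture. A call takes as long as a camera call.
- cut_out(picture, target): "pixels" (384x512 bool, what is visible of it) and "bbox" ([left, top, width, height] in pixels, round what is visible of it).
The state is a dict: "t": time; "joint_positions": joint angles; "qvel": joint speeds; "tau": joint torques, N m; "eef_pos": TCP position; "orientation": TCP orientation; "wrist_force": force on the tool from outside, world axes, zero at the start; "wrist_torque": the same for the moment, N m; "grip_width": opening from 0.0 (shut) to 1.0 (fully open); "grasp_force": force on a finger pad.
Only numpy, scipy, OpenCV 4.12 (cv2) and the standard library are available. Lean on these libraries where they do the work, as an engineer would, in place of code of your own. Each camera call takes 0.05 s, during which the arm holds its last target. There are 200 camera calls.

## Task

Take the hand stamp out of its rest and stamp the form on the clipboard inside its printed frame: die centred in the frame and parallel to it, flat on the paper, with a firm steady push of 8 to 20 N for a full second (never over 25 N), then lift it straight off without smearing the print or dragging the paper. Set the stamp back down gently in its rest, upright and fully down, let go of it, and leave the other things on the desk where they are.

Things in the scene. Friction and masses are not known exactly. Their poses are not given: they have to be found in the camera images.
- stamp: Loose wooden hand stamp, about 0.16 kg, 82 mm tall, upright in its rest. Origin at the centre of the die's printing face (its lowest face), z up, x along the long side. From below: rubber die 40 (x) x 26 (y) x 6 mm; mount 44 x 30 mm from 6 to 20 mm up; neck 18 mm round to 40 mm; dark wooden grip block 34 (x) x 20 (y) mm from 40 to 82 mm up. A half turn about z makes no difference.
- rest: Fixed black stamp rest: plate 84 (x) x 70 (y) x 8 mm on the desk, origin under its centre, z up. On it a rim 5 mm high and 10 mm wide surrounds a pocket 46 (x) x 32 (y) mm in which the stamp's die stands, 3 mm to spare on each side, long side along x.
- rest_floor (a point): Centre of the pocket floor of the rest, 8 mm above the desk; axes as the rest's.
- clipboard: Fixed brown clipboard 160 (x) x 210 (y) x 6 mm on 2 to 8 mm of paper; origin under the board's centre, z up. Clip at its +y end, up to 23 mm high, 77 to 103 mm from the centre. On it a pad of forms 120 x 150 mm, 6 to 18 mm thick (varies, not given); pressed, it sinks 1 mm per 12 N, 5 mm at most. The clip holds it lightly: over about 4 N sideways drags it.
- frame (a point): Point on the board's top face (under the pad) straight below the centre of the printed dark rectangle on the form; the paper's surface is 6 to 18 mm above it. The rectangle is 52 (x) x 38 (y) mm inside, 6 mm larger than the die on every side, lines 2 mm wide; z up. Moves with the form. It lies 30 mm from the clipboard's centre, away from the clip.
- frame_home (a point): Point fixed to the clipboard at which 'frame' lies at the start (on the board's top face, 6 mm above its underside); how far 'frame' is from it shows how far the form has been dragged.
- mouse: Bystander: black computer mouse, loose, 60 x 100 x 26 mm, origin under its centre.
- notes: Bystander: yellow block of sticky notes, loose, 76 x 76 x 30 mm, origin under its centre.
- stapler: Bystander: grey stapler, loose, 36 x 130 x 48 mm, origin under its centre.

How it is judged:
On the way, in this order (a step that is already met when the one before it is completed fails the run):
1. the stamp is lifted out of its rest (z of stamp in the frame of rest_floor above 0.02 m), for 0.1 s.
2. the die is pressed on the form with 8 to 20 N for 0.7 s, flat (within 0.05 rad), its centre within 6 mm of the frame's centre and parallel to it within 0.15 rad (contact force between stamp and clipboard between 8 and 20 N and angle between stamp's own z axis and vertical below 0.05 rad and horizontal distance between stamp and frame below 0.006 m and angle between the x axis of stamp and the x axis of frame, either way round below 0.15 rad), for 0.7 s.
3. the stamp is lifted clear of the form, at least 24 mm above the board's top face, and the form has not been dragged by more than 4 mm (z of stamp in the frame of frame above 0.024 m and horizontal distance between frame and frame_home below 0.004 m), for 0.1 s.
At the end, for the whole second after the job is handed in: The stamp stands at rest in the pocket of its rest: its die face within 3 mm of the pocket floor and within 6 mm of its centre, upright within 0.05 rad, released; the form lies within 4 mm of where it started (horizontal distance between stamp and rest_floor below 0.006 m and z of stamp in the frame of rest_floor between -0.003 and 0.003 m and angle between stamp's own z axis and vertical below 0.05 rad and linear speed of stamp below 0.02 m/s and angular speed of stamp below 0.1 rad/s and horizontal distance between frame and frame_home below 0.004 m); the robot touches nothing.
It fails at once if the stamp is pressed on the form with more than 25 N (contact force between stamp and clipboard above 25 N).
It fails at once if the stamp touches the form (over 1.5 N) with its centre more than 7 mm from the frame's centre: a print outside the frame or a smear (contact force between stamp and clipboard above 1.5 N and horizontal distance between stamp and frame above 0.007 m).
It fails at once if the form is dragged more than 4 mm across the clipboard (horizontal distance between frame and frame_home above 0.004 m).
It fails at once if the stamp is set or dropped into the rest with more than 60 N (contact force between stamp and rest above 60 N).
It fails at once if a bystander is moved more than 20 mm (distance of any of mouse, notes, stapler from where it was at the start of the episode above 0.02 m).
It also fails if it takes over 58 s, if anything falls off the work surface, if the arm or the gripper's body presses on something with over 40 N, if the wrist force passes 120 N, or if a joint passes its speed limit or range.

## Working session

There is one attempt and no reset: what is moved stays moved. The work goes in short steps, Python scripts to look and compute and a tool call to move; the robot and the scene stay as the last step left them, time stands still between calls to the robot, and variables do not carry over. Pictures are saved under pics/ and viewed, at most 10 in all, crops included, and the job is handed in when it is done.

Besides the shell and the picture viewer there is one more tool, called after "Call:" as name([rows], argument=value, ...), one row to a line, values as JSON. jog_arm: Moves the arm, as the interface text tells. Its arguments: {"type":"object","properties":{"deltas":{"type":"array"},"newtons":{"type":"number"}},"required":["deltas"]}

```bash
mkdir -p pics; cat > h.py <<'E'
from bench import *
import numpy as np, cv2
from scipy.spatial.transform import Rotation as R
def pts(c, mask, T=None):
    z=c["z_map"]; m=mask&(z>0); v,u=np.nonzero(m); d=z[m]; K=c["K"]
    p=np.stack([(u-K[0,2])/K[0,0]*d, -(v-K[1,2])/K[1,1]*d, -d],1)
    T=c["world_from_camera"] if T is None else T
    return p@T[:3,:3].T+T[:3,3]
def tool():
    s=observe(); T=np.eye(4); q=s["orientation"]; T[:3,:3]=R.from_quat([q[1],q[2],q[3],q[0]]).as_matrix(); T[:3,3]=s["eef_pos"]; return s,T
def rect(p):
    (c,(w,h),a)=cv2.minAreaRect((p[:,:2]*1000).astype(np.float32)); return np.round(c,1),round(w,1),round(h,1),round(a,1)
E
python3 - <<'E'
from h import *
np.set_printoptions(suppress=True,precision=4)
s,T=tool(); print(s["eef_pos"],T[:3,:3],s["wrist_force"])
for n in("top","scene"):
    c=capture(n); cv2.imwrite(f"pics/{n}1.png",c["image"][:,:,::-1])
    if n=="top": print(c["K"],c["world_from_camera"])
    for t in ("stamp","rest","clipboard","frame","mouse","notes","stapler"):
        for o in cut_out(c,t)[:2]:
            p=pts(c,o["pixels"])
            if len(p)<10: continue
            print(n,t,round(o["conf"],2),o["bbox"],rect(p),np.percentile(p[:,2],[5,50,95]))
E
```

```text
[ 0.2059 -0.6158  0.2257] [[ 0.9483  0.3172 -0.0006]
 [ 0.3172 -0.9483  0.0019]
 [ 0.     -0.002  -1.    ]] [-0.0911 -0.4208 -0.3843]
[[397.4969   0.     254.0411]
 [  0.     397.4969 196.4049]
 [  0.       0.       1.    ]] [[ 0.018   0.9984 -0.0533  0.5602]
 [-0.9998  0.0174 -0.0119 -0.0129]
 [-0.011   0.0535  0.9985  1.0087]
 [ 0.      0.      0.      1.    ]]
top stamp 0.56 [336.9, 241.3, 24.6, 17.4] (array([ 485.1, -226.4]), 47.6, 26.4, 15.3) [0.024  0.0722 0.0914]
top rest 0.87 [323.8, 231.0, 40.2, 38.2] (array([ 485.9, -228.7]), 86.5, 68.5, 25.0) [0.0045 0.0085 0.0144]
top clipboard 0.87 [149.2, 204.3, 87.9, 69.2] (array([506. , 157.8]), 159.3, 216.2, 6.4) [0.0087 0.0237 0.028 ]
top clipboard 0.31 [249.4, 124.4, 33.0, 36.1] (array([751.4, -22.2]), 84.7, 80.5, 10.9) [0.0128 0.0291 0.032 ]
top frame 0.65 [163.1, 214.0, 64.3, 51.4] (array([509.1, 147. ]), 123.6, 151.8, 6.9) [0.0224 0.0254 0.0284]
top mouse 0.81 [327.4, 130.1, 43.8, 30.4] (array([ 752.1, -241.2]), 103.3, 66.5, 80.5) [0.0032 0.0226 0.0276]
top stapler 0.62 [150.1, 124.7, 52.2, 31.8] (array([751.7, 198.3]), 129.5, 3
[... 331 characters left out ...]
 70.8, 26.0) [0.002  0.0078 0.0134]
scene clipboard 0.79 [239.3, 152.2, 92.7, 46.3] (array([499.7, 160.3]), 183.0, 225.0, 6.9) [0.0072 0.0227 0.0268]
scene frame 0.68 [249.1, 151.2, 64.0, 36.0] (array([490.4, 154. ]), 161.8, 171.3, 6.5) [0.0149 0.0246 0.0271]
scene mouse 0.56 [151.0, 256.8, 48.5, 32.2] (array([ 743. , -235.4]), 102.3, 86.2, 80.8) [0.0036 0.021  0.0265]
scene mouse 0.46 [244.8, 220.6, 48.8, 38.1] (array([735.9, -11.7]), 111.5, 103.4, 6.2) [0.0011 0.0278 0.0305]
scene notes 0.85 [248.0, 221.6, 45.2, 36.7] (array([753. , -22.3]), 78.3, 77.9, 8.3) [0.0044 0.028  0.0305]
scene stapler 0.8 [322.6, 200.4, 54.6, 26.0] (array([748.3, 200.3]), 128.1, 55.1, 72.1) [0.0034 0.0253 0.0478]
```

View pics/top1.png

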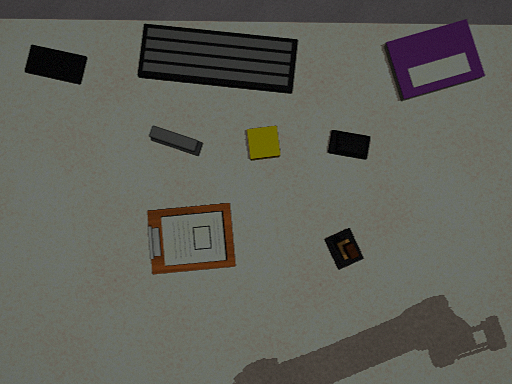

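View pics/scene1.png

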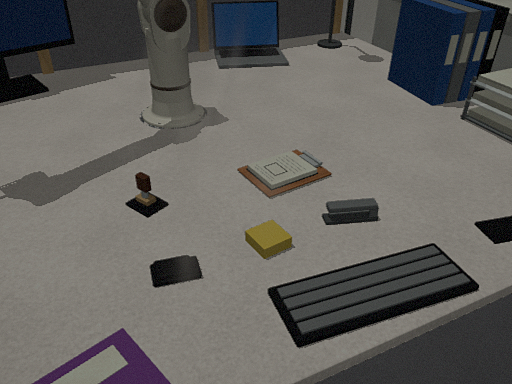

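The top view shows the clipboard at (192,238) with its frame at (202,238), and the rest with the stamp at (344,248). Notes, mouse and stapler lie in the row behind, near v=140. The scene view agrees. First move: to above the stamp.

Call:
jog_arm([
  {"tx": 390, "ty": -279, "tz": -40, "rz": -6.5, "claw": 80},
  {"tx": 390, "ty": -279, "tz": -40, "rz": -6.5, "claw": 80},
  {"tx": 390, "ty": -279, "tz": -40, "rz": -6.5, "claw": 80},
  {"tx": 390, "ty": -279, "tz": -40, "rz": -6.5, "claw": 80},
  {"tx": 390, "ty": -279, "tz": -40, "rz": -6.5, "claw": 80},
  {"tx": 390, "ty": -279, "tz": -40, "rz": -6.5, "claw": 80},
  {"tx": 390, "ty": -279, "tz": -40, "rz": -6.5, "claw": 80},
  {"tx": 390, "ty": -279, "tz": -40, "rz": -6.5, "claw": 80},
], newtons=40)

```text
schema error: expected keys tx, ty, tz, rx, ry, rz, claw
```

Call:
jog_arm([
  {"tx": 0},
  {"tx": 0},
])

```text
schema error: expected keys tx, ty, tz, rx, ry, rz, claw
```

```bash
python3 - <<'E'
from h import *
np.set_printoptions(suppress=True,precision=4)
s,T=tool(); print(s["t"],s["eef_pos"],np.degrees(np.arctan2(T[1,0],T[0,0])),T[2],s["wrist_force"])
c=capture("wrist"); cv2.imwrite("pics/w1.png",c["image"][:,:,::-1]); W=T@c["tool_from_camera"]; print(c["tool_from_camera"],c["K"][0,0])
for t in ("stamp","rest"):
    for o in cut_out(c,t)[:2]:
        p=pts(c,o["pixels"],W); print(t,o["conf"],o["bbox"],rect(p),np.percentile(p[:,2],[5,50,95]))
allp=pts(c,np.ones((384,512),bool),W)
d=np.hypot(allp[:,0]-.488,allp[:,1]+.228)<.07
for lo,hi in((.085,.1),(.024,.034),(.011,.016),(.006,.016)):
    q=allp[d&(allp[:,2]>lo)&(allp[:,2]<hi)]; print(lo,len(q),rect(q) if len(q)>5 else "",np.median(q[:,2]))
E
```

```text
0.8 [ 0.2062 -0.6164  0.2268] 18.49521320807693 [ 0.      0.     -1.      0.2268] [0.4999 0.0435 0.479 ]
[[-0.0001  0.9575  0.2884  0.0792]
 [ 1.      0.      0.0002  0.    ]
 [ 0.0002  0.2884 -0.9575 -0.1576]
 [ 0.      0.      0.      1.    ]] 303.185922107714
0.085 0  nan
0.024 0  nan
0.011 0  nan
0.006 0  nan
  return _methods._mean(a, axis=axis, dtype=dtype,
  ret = ret.dtype.type(ret / rcount)
```

View pics/w1.png

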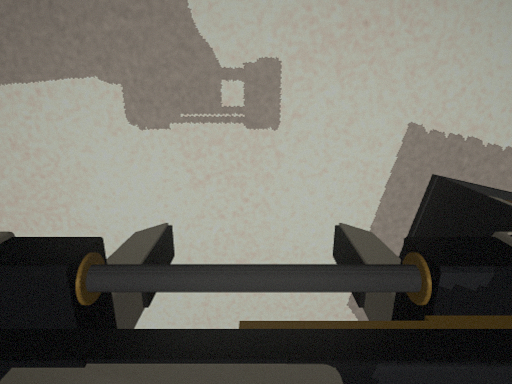

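The move was refused because every key is required. The picture shows only the shadow and the open fingers, tips near (165,230) and (340,230). I'll resend the move with all keys.

Call:
jog_arm([
  {"tx": 390, "ty": -279, "tz": -40, "rx": 0, "ry": 0, "rz": -6.5, "claw": 80},
  {"tx": 390, "ty": -279, "tz": -40, "rx": 0, "ry": 0, "rz": -6.5, "claw": 80},
  {"tx": 390, "ty": -279, "tz": -40, "rx": 0, "ry": 0, "rz": -6.5, "claw": 80},
  {"tx": 390, "ty": -279, "tz": -40, "rx": 0, "ry": 0, "rz": -6.5, "claw": 80},
  {"tx": 390, "ty": -279, "tz": -40, "rx": 0, "ry": 0, "rz": -6.5, "claw": 80},
  {"tx": 390, "ty": -279, "tz": -40, "rx": 0, "ry": 0, "rz": -6.5, "claw": 80},
  {"tx": 390, "ty": -279, "tz": -40, "rx": 0, "ry": 0, "rz": -6.5, "claw": 80},
  {"tx": 390, "ty": -279, "tz": -40, "rx": 0, "ry": 0, "rz": -6.5, "claw": 80},
], newtons=40)

```text
t: 1.95
eef_pos: [0.4893, -0.225, 0.2675]
orientation: [0.0, 0.976, 0.218, 0.001]
wrist_force: [0.3, -0.6, -0.0]
grip_width: 0.876
grasp_force: 0.0
```

Call:
jog_arm([
  {"tx": 0, "ty": 0, "tz": 0, "rx": 0, "ry": 0, "rz": 0, "claw": 80},
  {"tx": 0, "ty": 0, "tz": 0, "rx": 0, "ry": 0, "rz": 0, "claw": 80},
])

```text
t: 2.2
eef_pos: [0.4872, -0.2287, 0.2666]
orientation: [0.0, 0.976, 0.216, -0.0]
wrist_force: [0.5, -0.9, -0.9]
grip_width: 0.87
grasp_force: 0.0
```

```bash
cat > look.py <<'E'
from h import *
import sys
np.set_printoptions(suppress=True,precision=4)
s,T=tool(); print(s["t"],s["eef_pos"],np.degrees(np.arctan2(T[1,0],T[0,0])),T[2],s["wrist_force"])
c=capture("wrist"); cv2.imwrite(sys.argv[1],c["image"][:,:,::-1]); W=T@c["tool_from_camera"]
for t in ("stamp","rest"):
    for o in cut_out(c,t)[:2]:
        p=pts(c,o["pixels"],W); print(t,o["conf"],o["bbox"],rect(p),np.percentile(p[:,2],[5,50,95]))
allp=pts(c,np.ones((384,512),bool),W)
d=np.hypot(allp[:,0]-.488,allp[:,1]+.228)<.07
for lo,hi in((.085,.096),(.025,.032),(.0105,.016),(.006,.016)):
    q=allp[d&(allp[:,2]>lo)&(allp[:,2]<hi)]
    if len(q)>5: print(lo,len(q),rect(q),np.median(q[:,2]))
E
python3 look.py pics/w2.png
```

```text
2.2 [ 0.4872 -0.2287  0.2666] 24.995297469056478 [-0.0007  0.0004 -1.      0.2666] [ 0.4981 -0.8994 -0.9237]
stamp 0.59 [246.0, 138.5, 22.5, 46.5] (array([ 483.5, -232. ]), 61.7, 29.3, 25.3) [0.0263 0.0881 0.0906]
rest 0.88 [228.2, 125.1, 53.3, 59.0] (array([ 489.9, -228.3]), 84.3, 72.2, 26.0) [0.0062 0.0086 0.0138]
0.085 517 (array([ 490.7, -228.8]), 34.2, 19.4, 25.4) 0.08941763345394749
0.025 276 (array([ 491. , -228.3]), 43.2, 29.1, 25.6) 0.027523100602103612
0.0105 912 (array([ 489.7, -227.9]), 66.1, 51.8, 25.5) 0.012748650273726125
0.006 2045 (array([ 489.9, -227.9]), 83.6, 69.4, 25.7) 0.008740423637443373
```

View pics/w2.png

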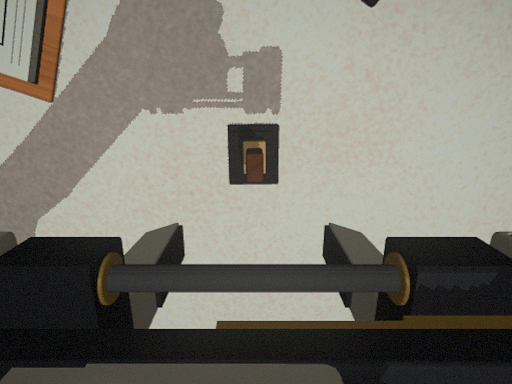

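The wrist view shows the stamp upright in its rest at (254,160). The block and mount sizes and heights match the given ones, with the stamp at (490.7, −228.8) mm and 25.5°. Descending to grip the block.

Call:
jog_arm([
  {"tx": 3.1, "ty": 1.6, "tz": 60, "rx": 0, "ry": 0, "rz": -0.5, "claw": 80},
  {"tx": 3.1, "ty": 1.6, "tz": 120, "rx": 0, "ry": 0, "rz": -0.5, "claw": 60},
  {"tx": 3.1, "ty": 1.6, "tz": 160, "rx": 0, "ry": 0, "rz": -0.5, "claw": 50},
  {"tx": 3.1, "ty": 1.6, "tz": 190, "rx": 0, "ry": 0, "rz": -0.5, "claw": 50},
  {"tx": 3.1, "ty": 1.6, "tz": 210, "rx": 0, "ry": 0, "rz": -0.5, "claw": 50},
  {"tx": 3.1, "ty": 1.6, "tz": 216.6, "rx": 0, "ry": 0, "rz": -0.5, "claw": 50},
  {"tx": 3.1, "ty": 1.6, "tz": 216.6, "rx": 0, "ry": 0, "rz": -0.5, "claw": 50},
  {"tx": 3.1, "ty": 1.6, "tz": 216.6, "rx": 0, "ry": 0, "rz": -0.5, "claw": 50},
])

```text
t: 3.35
eef_pos: [0.492, -0.2287, 0.0513]
orientation: [0.001, 0.975, 0.221, 0.001]
wrist_force: [-0.2, -0.6, 0.6]
grip_width: 0.546
grasp_force: 0.0
```

Call:
jog_arm([
  {"tx": 0, "ty": 0, "tz": 0, "rx": 0, "ry": 0, "rz": 0, "claw": 15},
  {"tx": 0, "ty": 0, "tz": 0, "rx": 0, "ry": 0, "rz": 0, "claw": 15},
  {"tx": 0, "ty": 0, "tz": 0, "rx": 0, "ry": 0, "rz": 0, "claw": 15},
  {"tx": 0, "ty": 0, "tz": 0, "rx": 0, "ry": 0, "rz": 0, "claw": 15},
  {"tx": 0, "ty": 0, "tz": 0, "rx": 0, "ry": 0, "rz": 0, "claw": 15},
  {"tx": 0, "ty": 0, "tz": 0, "rx": 0, "ry": 0, "rz": 0, "claw": 15},
  {"tx": 0, "ty": 0, "tz": 0, "rx": 0, "ry": 0, "rz": 0, "claw": 15},
  {"tx": 0, "ty": 0, "tz": 0, "rx": 0, "ry": 0, "rz": 0, "claw": 15},
])

```text
t: 4.35
eef_pos: [0.4911, -0.2283, 0.0503]
orientation: [0.0, 0.975, 0.221, 0.0]
wrist_force: [-1.2, -0.6, 4.1]
grip_width: 0.216
grasp_force: 39.9
```

Call:
jog_arm([
  {"tx": 0, "ty": 0, "tz": -10, "rx": 0, "ry": 0, "rz": 0, "claw": 15},
  {"tx": 0, "ty": 0, "tz": -30, "rx": 0, "ry": 0, "rz": 0, "claw": 15},
  {"tx": 0, "ty": 0, "tz": -70, "rx": 0, "ry": 0, "rz": 0, "claw": 15},
  {"tx": 0, "ty": 0, "tz": -110, "rx": 0, "ry": 0, "rz": 0, "claw": 15},
  {"tx": 0, "ty": 0, "tz": -140, "rx": 0, "ry": 0, "rz": 0, "claw": 15},
  {"tx": 0, "ty": 0, "tz": -150, "rx": 0, "ry": 0, "rz": 0, "claw": 15},
  {"tx": 15, "ty": -50, "tz": -150, "rx": 0, "ry": 0, "rz": 3, "claw": 15},
  {"tx": 30, "ty": -100, "tz": -150, "rx": 0, "ry": 0, "rz": 6, "claw": 15},
])

```text
t: 5.35
eef_pos: [0.4743, -0.1241, 0.1999]
orientation: [-0.0, 0.986, 0.168, -0.0]
wrist_force: [0.8, 0.7, -2.1]
grip_width: 0.215
grasp_force: 39.9
```

```bash
python3 - <<'E'
from h import *
s,T=tool(); print(s["eef_pos"],np.degrees(np.arctan2(T[1,0],T[0,0])),s["wrist_force"],s["grasp_force"])
a=np.radians(6.5); d=np.array([.509,.128])-.07*np.array([np.cos(a),np.sin(a)])-s["eef_pos"][:2]
print(T[:2,:2].T@d*1000)
E
```

```text
[ 0.47434633 -0.12413238  0.19985184] 19.288298303443323 [ 0.75660578  0.70392512 -2.14531673] 39.88090753555298
[  47.72966021 -242.02734193]
```

Call:
jog_arm([
  {"tx": 10, "ty": -50, "tz": 0, "rx": 0, "ry": 0, "rz": 3, "claw": 15},
  {"tx": 20, "ty": -100, "tz": 0, "rx": 0, "ry": 0, "rz": 6, "claw": 15},
  {"tx": 30, "ty": -150, "tz": 0, "rx": 0, "ry": 0, "rz": 9, "claw": 15},
  {"tx": 40, "ty": -200, "tz": 0, "rx": 0, "ry": 0, "rz": 12, "claw": 15},
  {"tx": 48, "ty": -242, "tz": 0, "rx": 0, "ry": 0, "rz": 13, "claw": 15},
  {"tx": 48, "ty": -242, "tz": 0, "rx": 0, "ry": 0, "rz": 13, "claw": 15},
  {"tx": 48, "ty": -242, "tz": 0, "rx": 0, "ry": 0, "rz": 13, "claw": 15},
  {"tx": 48, "ty": -242, "tz": 0, "rx": 0, "ry": 0, "rz": 13, "claw": 15},
])

```text
t: 6.35
eef_pos: [0.4396, 0.1176, 0.1998]
orientation: [0.0, 0.998, 0.056, -0.0]
wrist_force: [-0.2, -0.1, -1.3]
grip_width: 0.214
grasp_force: 39.9
```

```bash
cat > fr.py <<'E'
from h import *
import sys
np.set_printoptions(suppress=True,precision=4)
s,T=tool(); print(s["t"],s["eef_pos"],np.degrees(np.arctan2(T[1,0],T[0,0])),T[2],s["wrist_force"])
c=capture("wrist"); W=T@c["tool_from_camera"]; np.savez("fr.npz",W=W,**{k:c[k] for k in("image","z_map","K")})
g=cv2.cvtColor(c["image"],cv2.COLOR_RGB2GRAY); im=c["image"][:,:,::-1].copy()
o=cut_out(c,"frame")[0]; print(o["conf"],o["bbox"])
m=o["pixels"]; p=pts(c,m,W); print("pad",rect(p),np.percentile(p[:,2],[5,50,95]))
hull=cv2.fillConvexPoly(np.zeros((384,512),np.uint8),cv2.convexHull(np.argwhere(m)[:,::-1].astype(np.int32)),1)>0
dark=((g<0.55*np.median(g[m]))&hull).astype(np.uint8)
n,l,st,_=cv2.connectedComponentsWithStats(dark,connectivity=8)
for i in np.argsort(-st[1:,4])[:4]+1:
    q=pts(c,l==i,W); print(st[i],rect(q),np.median(q[:,2]))
for t in("stamp",):
    for o in cut_out(c,t)[:2]:
        q=pts(c,o["pixels"],W); print(t,o["conf"],o["bbox"],rect(q),np.percentile(q[:,2],[2,50,98]))
cv2.imwrite(sys.argv[1],im)
E
python3 fr.py pics/f1.png
```

```text
6.35 [0.4396 0.1176 0.1998] 6.372616438590609 [-0.0008  0.0005 -1.      0.1998] [-0.2036 -0.1334 -1.2751]
0.81 [155.8, 41.2, 152.3, 122.2]
pad (array([510.9, 149.3]), 123.3, 158.7, 6.4) [0.0245 0.0258 0.0271]
[233  76  40  55 274] (array([512.3, 126.6]), 54.9, 41.5, 6.5) 0.026145872704722073
[304  95   1   8   8] (array([523.7,  71.4]), 7.3, 0.2, 9.2) 0.012569820223469197
[303 118   1   8   8] (array([499.3,  68.8]), 7.7, 0.5, 8.6) 0.012285805801896088
[306  50   1   7   7] (array([568.8,  76.6]), 5.9, 0.4, 7.8) 0.013175282886746353
stamp 0.88 [234.9, 188.9, 43.6, 124.6] (array([346.7, 106. ]), 231.5, 29.4, 7.3) [0.1698 0.2235 0.2399]
```

View pics/f1.png

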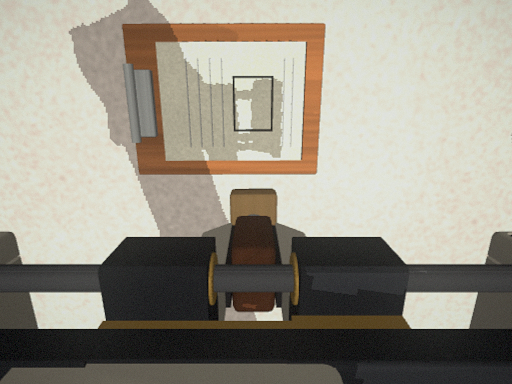

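The wrist view shows the frame at (252,104), centred on (512.3, 126.6) mm at 6.5°. Its outer size, 55 x 41.5 mm, fits the given 56 x 42. The paper is at about z = 26 mm, and the stamp is held straight at (253,250). Going above the frame.

Call:
jog_arm([
  {"tx": 25, "ty": -0.3, "tz": 20, "rx": 0, "ry": 0, "rz": 0, "claw": 15},
  {"tx": 50, "ty": -0.6, "tz": 40, "rx": 0, "ry": 0, "rz": 0, "claw": 15},
  {"tx": 73.7, "ty": -0.8, "tz": 70, "rx": 0, "ry": 0, "rz": 0, "claw": 15},
  {"tx": 73.7, "ty": -0.8, "tz": 95, "rx": 0, "ry": 0, "rz": 0, "claw": 15},
  {"tx": 73.7, "ty": -0.8, "tz": 112, "rx": 0, "ry": 0, "rz": 0, "claw": 15},
  {"tx": 73.7, "ty": -0.8, "tz": 120, "rx": 0, "ry": 0, "rz": 0, "claw": 15},
  {"tx": 73.7, "ty": -0.8, "tz": 122, "rx": 0, "ry": 0, "rz": 0, "claw": 15},
  {"tx": 73.7, "ty": -0.8, "tz": 122, "rx": 0, "ry": 0, "rz": 0, "claw": 15},
])

```text
t: 7.5
eef_pos: [0.5132, 0.1283, 0.0789]
orientation: [0.0, 0.998, 0.057, 0.001]
wrist_force: [-0.4, 0.8, -2.0]
grip_width: 0.219
grasp_force: 39.9
```

Call:
jog_arm([
  {"tx": 0, "ty": 0, "tz": 2, "rx": 0, "ry": 0, "rz": 0, "claw": 15},
  {"tx": 0, "ty": 0, "tz": 4, "rx": 0, "ry": 0, "rz": 0, "claw": 15},
  {"tx": 0, "ty": 0, "tz": 6, "rx": 0, "ry": 0, "rz": 0, "claw": 15},
  {"tx": 0, "ty": 0, "tz": 6, "rx": 0, "ry": 0, "rz": 0, "claw": 15},
  {"tx": 0, "ty": 0, "tz": 6, "rx": 0, "ry": 0, "rz": 0, "claw": 15},
])

```text
t: 8.12
eef_pos: [0.5127, 0.1283, 0.0721]
orientation: [-0.0, 0.998, 0.057, 0.0]
wrist_force: [1.0, -0.1, -0.5]
grip_width: 0.219
grasp_force: 39.9
```

```bash
python3 - <<'E'
from h import *
s,T=tool(); print(T,s["wrist_force"])
c=capture("wrist"); W=T@c["tool_from_camera"]; cv2.imwrite("pics/n1.png",c["image"][:,:,::-1])
for _ in range(3): print(observe()["wrist_force"])
E
```

```text
[[ 9.93569779e-01  1.13221437e-01  2.88583020e-06  5.12707257e-01]
 [ 1.13221436e-01 -9.93569778e-01  4.18970163e-05  1.28251392e-01]
 [ 7.61091405e-06 -4.13008714e-05 -9.99999999e-01  7.21265912e-02]
 [ 0.00000000e+00  0.00000000e+00  0.00000000e+00  1.00000000e+00]] [ 0.97644996 -0.14907112 -0.49560659]
[ 0.65284671 -0.35140628 -1.35971287]
[ 0.65284671 -0.35140628 -1.35971287]
[ 0.65284671 -0.35140628 -1.35971287]
```

View pics/n1.png

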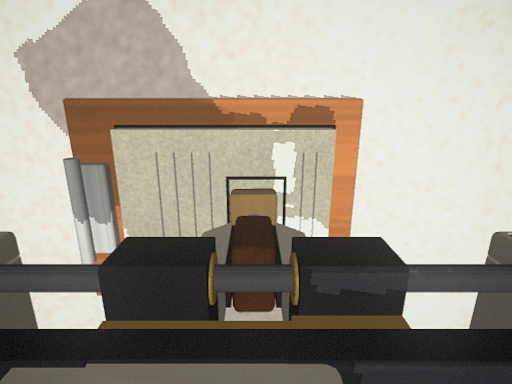

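The near view shows the frame lines at u≈227 and 285 (centre 256), against a mount centre at u≈254. The stamp is about 1.6 mm too far to +y, which agrees with the measured TCP. I'll correct that and then feel for contact.

Call:
jog_arm([
  {"tx": 0.2, "ty": 1.6, "tz": 0, "rx": 0, "ry": 0, "rz": 0, "claw": 15},
  {"tx": 0.2, "ty": 1.6, "tz": 0, "rx": 0, "ry": 0, "rz": 0, "claw": 15},
  {"tx": 0.2, "ty": 1.6, "tz": 1, "rx": 0, "ry": 0, "rz": 0, "claw": 15},
  {"tx": 0.2, "ty": 1.6, "tz": 2, "rx": 0, "ry": 0, "rz": 0, "claw": 15},
  {"tx": 0.2, "ty": 1.6, "tz": 2, "rx": 0, "ry": 0, "rz": 0, "claw": 15},
  {"tx": 0.2, "ty": 1.6, "tz": 2, "rx": 0, "ry": 0, "rz": 0, "claw": 15},
])

```text
t: 8.93
eef_pos: [0.5131, 0.1267, 0.0701]
orientation: [-0.0, 0.998, 0.057, -0.0]
wrist_force: [0.2, -0.1, -1.0]
grip_width: 0.214
grasp_force: 39.9
```

Call:
jog_arm([
  {"tx": 0, "ty": 0, "tz": 0.5, "rx": 0, "ry": 0, "rz": 0, "claw": 15},
  {"tx": 0, "ty": 0, "tz": 1, "rx": 0, "ry": 0, "rz": 0, "claw": 15},
  {"tx": 0, "ty": 0, "tz": 1, "rx": 0, "ry": 0, "rz": 0, "claw": 15},
])

```text
t: 9.3
eef_pos: [0.513, 0.1266, 0.0691]
orientation: [0.0, 0.998, 0.057, -0.0]
wrist_force: [-0.4, -0.1, -2.3]
grip_width: 0.213
grasp_force: 39.9
```

Call:
jog_arm([
  {"tx": 0, "ty": 0, "tz": 0.5, "rx": 0, "ry": 0, "rz": 0, "claw": 15},
  {"tx": 0, "ty": 0, "tz": 1, "rx": 0, "ry": 0, "rz": 0, "claw": 15},
  {"tx": 0, "ty": 0, "tz": 1, "rx": 0, "ry": 0, "rz": 0, "claw": 15},
])

```text
t: 9.68
eef_pos: [0.5132, 0.1266, 0.0683]
orientation: [0.0, 0.998, 0.057, 0.0]
wrist_force: [-0.0, -1.2, 0.2]
grip_width: 0.219
grasp_force: 39.9
```

Call:
jog_arm([
  {"tx": 0, "ty": 0, "tz": 0.5, "rx": 0, "ry": 0, "rz": 0, "claw": 15},
  {"tx": 0, "ty": 0, "tz": 0.7, "rx": 0, "ry": 0, "rz": 0, "claw": 15},
  {"tx": 0, "ty": 0, "tz": 0.7, "rx": 0, "ry": 0, "rz": 0, "claw": 15},
])

```text
t: 10.05
eef_pos: [0.5132, 0.1266, 0.0677]
orientation: [0.0, 0.998, 0.057, 0.0]
wrist_force: [-1.1, -0.7, 5.5]
grip_width: 0.218
grasp_force: 39.9
```

Call:
jog_arm([
  {"tx": 0, "ty": 0, "tz": 0.3, "rx": 0, "ry": 0, "rz": 0, "claw": 15},
  {"tx": 0, "ty": 0, "tz": 0.5, "rx": 0, "ry": 0, "rz": 0, "claw": 15},
  {"tx": 0, "ty": 0, "tz": 0.5, "rx": 0, "ry": 0, "rz": 0, "claw": 15},
])

```text
t: 10.42
eef_pos: [0.5133, 0.1266, 0.0674]
orientation: [0.0, 0.998, 0.057, 0.0]
wrist_force: [-2.6, -1.4, 7.4]
grip_width: 0.218
grasp_force: 39.9
```

Call:
jog_arm([
  {"tx": -0.1, "ty": 0, "tz": 0.3, "rx": 0, "ry": 0, "rz": 0, "claw": 15},
  {"tx": -0.2, "ty": 0, "tz": 0.5, "rx": 0, "ry": 0, "rz": 0, "claw": 15},
  {"tx": -0.2, "ty": 0, "tz": 0.5, "rx": 0, "ry": 0, "rz": 0, "claw": 15},
  {"tx": -0.2, "ty": 0, "tz": 0.5, "rx": 0, "ry": 0, "rz": 0, "claw": 15},
])

```text
t: 10.92
eef_pos: [0.5133, 0.1267, 0.0672]
orientation: [0.0, 0.998, 0.057, 0.0]
wrist_force: [-2.7, -1.4, 9.7]
grip_width: 0.218
grasp_force: 39.9
```

Call:
jog_arm([
  {"tx": -0.2, "ty": -0.1, "tz": 0.5, "rx": 0, "ry": 0, "rz": 0, "claw": 15},
  {"tx": -0.2, "ty": -0.1, "tz": 0.5, "rx": 0, "ry": 0, "rz": 0, "claw": 15},
  {"tx": -0.2, "ty": -0.1, "tz": 0.5, "rx": 0, "ry": 0, "rz": 0, "claw": 15},
  {"tx": -0.2, "ty": -0.1, "tz": 0.5, "rx": 0, "ry": 0, "rz": 0, "claw": 15},
])

```text
t: 11.42
eef_pos: [0.5133, 0.1266, 0.0671]
orientation: [0.0, 0.998, 0.057, 0.001]
wrist_force: [-2.9, -2.7, 13.8]
grip_width: 0.213
grasp_force: 39.9
```

Call:
jog_arm([
  {"tx": 0, "ty": 0, "tz": 0, "rx": 0, "ry": 0, "rz": 0, "claw": 15},
  {"tx": 0, "ty": 0, "tz": 0, "rx": 0, "ry": 0, "rz": 0, "claw": 15},
  {"tx": 0, "ty": 0, "tz": 0, "rx": 0, "ry": 0, "rz": 0, "claw": 15},
  {"tx": 0, "ty": 0, "tz": 0, "rx": 0, "ry": 0, "rz": 0, "claw": 15},
  {"tx": 0, "ty": 0, "tz": 0, "rx": 0, "ry": 0, "rz": 0, "claw": 15},
  {"tx": 0, "ty": 0, "tz": 0, "rx": 0, "ry": 0, "rz": 0, "claw": 15},
  {"tx": 0, "ty": 0, "tz": 0, "rx": 0, "ry": 0, "rz": 0, "claw": 15},
  {"tx": 0, "ty": 0, "tz": 0, "rx": 0, "ry": 0, "rz": 0, "claw": 15},
])

```text
t: 12.42
eef_pos: [0.5133, 0.1266, 0.0671]
orientation: [0.0, 0.998, 0.057, 0.001]
wrist_force: [-2.7, -2.1, 12.6]
grip_width: 0.218
grasp_force: 39.9
```

About 14 N held for over a second. Lifting straight off, slowly at first.

Call:
jog_arm([
  {"tx": 0.2, "ty": 0.1, "tz": -1, "rx": 0, "ry": 0, "rz": 0, "claw": 15},
  {"tx": 0.2, "ty": 0.1, "tz": -3, "rx": 0, "ry": 0, "rz": 0, "claw": 15},
  {"tx": 0.2, "ty": 0.1, "tz": -8, "rx": 0, "ry": 0, "rz": 0, "claw": 15},
  {"tx": 0.2, "ty": 0.1, "tz": -25, "rx": 0, "ry": 0, "rz": 0, "claw": 15},
  {"tx": 0.2, "ty": 0.1, "tz": -60, "rx": 0, "ry": 0, "rz": 0, "claw": 15},
  {"tx": 0.2, "ty": 0.1, "tz": -100, "rx": 0, "ry": 0, "rz": 0, "claw": 15},
  {"tx": 0.2, "ty": 0.1, "tz": -130, "rx": 0, "ry": 0, "rz": 0, "claw": 15},
  {"tx": 0.2, "ty": 0.1, "tz": -130, "rx": 0, "ry": 0, "rz": 0, "claw": 15},
])

```text
t: 13.42
eef_pos: [0.5148, 0.1274, 0.199]
orientation: [-0.0, 0.998, 0.057, 0.003]
wrist_force: [-0.6, -0.2, -2.5]
grip_width: 0.218
grasp_force: 39.9
```

Call:
jog_arm([
  {"tx": -73, "ty": 0, "tz": 0, "rx": 0, "ry": 0, "rz": 0, "claw": 15},
  {"tx": -73, "ty": 0, "tz": 0, "rx": 0, "ry": 0, "rz": 0, "claw": 15},
  {"tx": -73, "ty": 0, "tz": 0, "rx": 0, "ry": 0, "rz": 0, "claw": 15},
  {"tx": -73, "ty": 0, "tz": 0, "rx": 0, "ry": 0, "rz": 0, "claw": 15},
])

```text
t: 13.92
eef_pos: [0.4417, 0.1185, 0.1962]
orientation: [-0.0, 0.998, 0.056, 0.001]
wrist_force: [-0.2, 1.0, -2.0]
grip_width: 0.214
grasp_force: 39.9
```

```bash
python3 fr.py pics/f2.png; python3 - <<'E'
from h import *
s,T=tool(); 
a=np.radians(25.5); print(T[:2,:2].T@(np.array([.4911,-.2283])-.0*a-s["eef_pos"][:2])*1000, s["t"])
E
```

```text
13.925 [0.4417 0.1185 0.1962] 6.468056670152529 [ 0.0015 -0.0006 -1.      0.1962] [-0.2135  0.9648 -1.9992]
0.78 [156.7, 43.9, 149.8, 125.2]
pad (array([508.8, 149.4]), 128.6, 159.5, 6.9) [0.0245 0.0258 0.0271]
[234  79  40  55 262] (array([512. , 126.6]), 54.5, 41.5, 6.4) 0.026207992445191675
[304 125   1  10  10] (array([493.6,  68. ]), 9.8, 0.3, 9.9) 0.01277381403450617
[305 105   1   7   7] (array([516.6,  70.7]), 6.4, 0.2, 10.7) 0.013006043757233576
[306  83   1   7   7] (array([539.1,  73.2]), 6.1, 0.2, 9.8) 0.01243372432518769
stamp 0.87 [232.8, 188.7, 43.9, 125.5] (array([444.6, 119. ]), 38.5, 29.4, 8.3) [0.1664 0.2194 0.2363]
stamp 0.25 [125.4, 24.8, 202.2, 151.2] (array([508.8, 158.7]), 164.7, 220.5, 6.9) [0.0096 0.0251 0.0274]
[ 10.29652026 350.37503398] 14.075
```

View pics/f2.png

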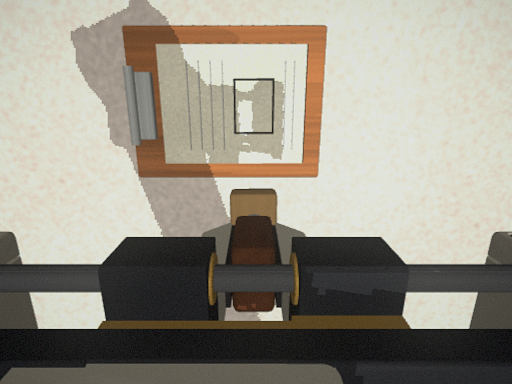

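The form has not moved: the frame is at (512.0, 126.6) mm, 0.3 mm from before. Now returning to above the rest.

Call:
jog_arm([
  {"tx": 2, "ty": 50, "tz": 0, "rx": 0, "ry": 0, "rz": -3, "claw": 15},
  {"tx": 4, "ty": 100, "tz": 0, "rx": 0, "ry": 0, "rz": -6, "claw": 15},
  {"tx": 6, "ty": 150, "tz": 0, "rx": 0, "ry": 0, "rz": -9, "claw": 15},
  {"tx": 8, "ty": 200, "tz": 0, "rx": 0, "ry": 0, "rz": -12, "claw": 15},
  {"tx": 9.6, "ty": 250, "tz": 0, "rx": 0, "ry": 0, "rz": -15, "claw": 15},
  {"tx": 9.6, "ty": 300, "tz": 0, "rx": 0, "ry": 0, "rz": -18, "claw": 15},
  {"tx": 9.6, "ty": 340, "tz": 0, "rx": 0, "ry": 0, "rz": -19, "claw": 15},
  {"tx": 9.6, "ty": 349.7, "tz": 0, "rx": 0, "ry": 0, "rz": -19, "claw": 15},
])

```text
t: 15.08
eef_pos: [0.4895, -0.2319, 0.1954]
orientation: [0.0, 0.976, 0.218, -0.0]
wrist_force: [-0.0, 0.7, -2.7]
grip_width: 0.217
grasp_force: 39.9
```

Call:
jog_arm([
  {"tx": 0, "ty": 0, "tz": 40, "rx": 0, "ry": 0, "rz": 0, "claw": 15},
  {"tx": 0, "ty": 0, "tz": 80, "rx": 0, "ry": 0, "rz": 0, "claw": 15},
  {"tx": 0, "ty": 0, "tz": 105, "rx": 0, "ry": 0, "rz": 0, "claw": 15},
  {"tx": 0, "ty": 0, "tz": 115, "rx": 0, "ry": 0, "rz": 0, "claw": 15},
  {"tx": 0, "ty": 0, "tz": 120, "rx": 0, "ry": 0, "rz": 0, "claw": 15},
  {"tx": 0, "ty": 0, "tz": 120, "rx": 0, "ry": 0, "rz": 0, "claw": 15},
  {"tx": 0, "ty": 0, "tz": 120, "rx": 0, "ry": 0, "rz": 0, "claw": 15},
])

```text
t: 15.95
eef_pos: [0.4902, -0.2283, 0.0769]
orientation: [0.001, 0.975, 0.221, 0.001]
wrist_force: [0.7, 0.7, -1.1]
grip_width: 0.216
grasp_force: 39.9
```

```bash
python3 - <<'E'
from h import *
s,T=tool(); print(s["t"],T,np.degrees(np.arctan2(T[1,0],T[0,0])))
for e in ([.4911,-.2283],[.4906,-.2279]): print(T[:2,:2].T@(np.array(e)-s["eef_pos"][:2])*1000)
c=capture("wrist"); W=T@c["tool_from_camera"]
cv2.imwrite("pics/r1.png",c["image"][:,:,::-1])
E
```

```text
15.95 [[ 9.02617423e-01  4.30440814e-01  1.57933147e-03  4.90237208e-01]
 [ 4.30442457e-01 -9.02617574e-01 -8.97601572e-04 -2.28281596e-01]
 [ 1.03916799e-03  1.49000214e-03 -9.99998350e-01  7.69161563e-02]
 [ 0.00000000e+00  0.00000000e+00  0.00000000e+00  1.00000000e+00]] 25.495657582201734
[0.77084954 0.38799315]
[ 0.49171781 -0.18827429]
```

View pics/r1.png

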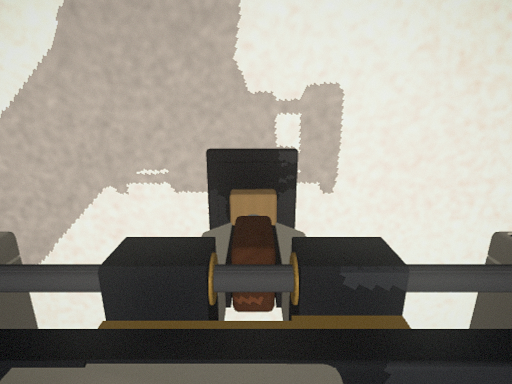

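The plate spans u 207–297 (centre 252) and the mount is at 253, so it is aligned. Lowering gently.

Call:
jog_arm([
  {"tx": 0.6, "ty": 0, "tz": 6, "rx": 0, "ry": 0, "rz": 0, "claw": 15},
  {"tx": 0.6, "ty": 0, "tz": 12, "rx": 0, "ry": 0, "rz": 0, "claw": 15},
  {"tx": 0.6, "ty": 0, "tz": 18, "rx": 0, "ry": 0, "rz": 0, "claw": 15},
  {"tx": 0.6, "ty": 0, "tz": 22, "rx": 0, "ry": 0, "rz": 0, "claw": 15},
  {"tx": 0.6, "ty": 0, "tz": 24, "rx": 0, "ry": 0, "rz": 0, "claw": 15},
  {"tx": 0.6, "ty": 0, "tz": 24.5, "rx": 0, "ry": 0, "rz": 0, "claw": 15},
  {"tx": 0.6, "ty": 0, "tz": 24.5, "rx": 0, "ry": 0, "rz": 0, "claw": 15},
])

```text
t: 16.88
eef_pos: [0.4901, -0.2278, 0.0515]
orientation: [0.0, 0.975, 0.221, 0.0]
wrist_force: [-0.0, 0.9, -1.6]
grip_width: 0.216
grasp_force: 39.9
```

Call:
jog_arm([
  {"tx": 0, "ty": 0, "tz": 0.7, "rx": 0, "ry": 0, "rz": 0, "claw": 15},
  {"tx": 0, "ty": 0, "tz": 1.4, "rx": 0, "ry": 0, "rz": 0, "claw": 15},
  {"tx": 0, "ty": 0, "tz": 1.7, "rx": 0, "ry": 0, "rz": 0, "claw": 15},
  {"tx": 0, "ty": 0, "tz": 1.7, "rx": 0, "ry": 0, "rz": 0, "claw": 15},
])

```text
t: 17.38
eef_pos: [0.4901, -0.2278, 0.0503]
orientation: [0.0, 0.975, 0.221, 0.0]
wrist_force: [-2.0, 0.9, 5.7]
grip_width: 0.216
grasp_force: 39.9
```

On the floor with about 7 N, at the height it was gripped. Releasing and retreating.

Call:
jog_arm([
  {"tx": 0, "ty": 0, "tz": -0.3, "rx": 0, "ry": 0, "rz": 0, "claw": 20},
  {"tx": 0, "ty": 0, "tz": -0.3, "rx": 0, "ry": 0, "rz": 0, "claw": 26},
  {"tx": 0, "ty": 0, "tz": -0.3, "rx": 0, "ry": 0, "rz": 0, "claw": 50},
  {"tx": 0, "ty": 0, "tz": -0.3, "rx": 0, "ry": 0, "rz": 0, "claw": 70},
  {"tx": 0, "ty": 0, "tz": -0.3, "rx": 0, "ry": 0, "rz": 0, "claw": 70},
  {"tx": 0, "ty": 0, "tz": -0.3, "rx": 0, "ry": 0, "rz": 0, "claw": 70},
])

```text
t: 18.12
eef_pos: [0.49, -0.2277, 0.05]
orientation: [-0.0, 0.975, 0.221, 0.0]
wrist_force: [-0.3, 0.7, -0.1]
grip_width: 0.669
grasp_force: 0.0
```

Call:
jog_arm([
  {"tx": 0, "ty": 0, "tz": -30, "rx": 0, "ry": 0, "rz": 0, "claw": 70},
  {"tx": 0, "ty": 0, "tz": -70, "rx": 0, "ry": 0, "rz": 0, "claw": 70},
  {"tx": 0, "ty": 0, "tz": -120, "rx": 0, "ry": 0, "rz": 0, "claw": 70},
  {"tx": 0, "ty": 0, "tz": -170, "rx": 0, "ry": 0, "rz": 0, "claw": 70},
  {"tx": 0, "ty": 0, "tz": -210, "rx": 0, "ry": 0, "rz": 0, "claw": 70},
  {"tx": 0, "ty": 0, "tz": -215, "rx": 0, "ry": 0, "rz": 0, "claw": 70},
  {"tx": 0, "ty": 0, "tz": -215, "rx": 0, "ry": 0, "rz": 0, "claw": 70},
  {"tx": 0, "ty": 0, "tz": -215, "rx": 0, "ry": 0, "rz": 0, "claw": 70},
])

```text
t: 19.12
eef_pos: [0.489, -0.2275, 0.2635]
orientation: [-0.001, 0.975, 0.221, -0.001]
wrist_force: [-1.0, 0.2, -0.2]
grip_width: 0.765
grasp_force: 0.0
```

```bash
python3 look.py pics/w3.png
```

```text
19.125 [ 0.489  -0.2275  0.2635] 25.497350841251105 [-0.0016 -0.0022 -1.      0.2635] [-0.9929  0.1541 -0.224 ]
stamp 0.83 [247.4, 140.7, 18.8, 44.3] (array([ 481.6, -231.9]), 62.2, 28.9, 26.0) [0.0263 0.0881 0.0905]
rest 0.59 [226.7, 127.6, 54.5, 57.5] (array([ 491.6, -227.6]), 82.6, 71.7, 27.2) [0.0063 0.0087 0.0137]
0.085 524 (array([ 489.6, -228.4]), 34.0, 19.4, 26.0) 0.0892995805998536
0.025 275 (array([ 489.4, -228.1]), 43.4, 28.9, 26.1) 0.0275201674561788
0.0105 917 (array([ 489.9, -227.9]), 66.6, 51.8, 26.4) 0.012669231658925584
0.006 2053 (array([ 490.7, -227.6]), 82.7, 69.7, 25.6) 0.008826386984828072
```

View pics/w3.png

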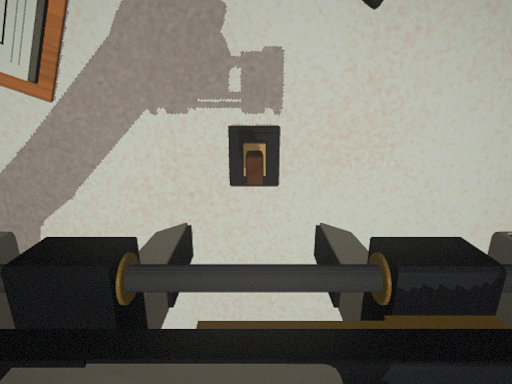

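The stamp stands upright in its rest at (254,160), within 1 mm of the pocket centre, with its top and mount at the same heights as before. The gripper is clear, so I am handing in.

```bash
python3 -c "
from bench import *
print(job_done())"
```

```text
the job is handed in; nothing more can be done
None
```

The form is stamped inside its frame (about 14 N held for over a second, form moved about 0.3 mm by camera), the stamp is back upright and released in its rest within about 1 mm of centre, and the job is handed in; no verdict was returned.

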